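# Slide the processor module along the rail into the corner pocket

## Robot

A 6-joint arm with a two-finger parallel gripper is mounted at the origin on the work surface. World frame = base frame: x ahead of the robot, y to its left, z up, the work surface at z = 0. Lengths are in m, angles in rad, forces in N, time in s.
With the tool pointing down it reaches from about 0.4 to 0.825 m from the base axis. Payload 7 kg.
Tool frame: the origin (TCP) lies midway between the tips of the shut fingers; the grasp point (between the pads) lies 19 mm behind it (arm.tcp_to_grasp is the distance from the TCP to the grasp point, in m); z points along the fingers, y is the direction in which the jaws open and shut (so a half turn about z gives the same grasp; the last joint's range is limited). The gripper opens to 85 mm and grips with 20 to 120 N. Pads are 22 mm wide; open, the fingers measure 114 mm over their backs; the gripper's body (76 mm by 85 mm) begins 54 mm behind the grasp point. The pads swing forward as they close: fully open they stand 13 mm farther back than shut.
Start: joints at [1.612, 0.359, 0.012, 0, -1.224, -0.288], TCP at [0.165, 0.655, 0.231] pointing down, gripper open.
Joint ranges: [-3.07, 3.07], [-1.43, 2.12], [-1.02, 1.25], [-3.03, 1.67], [-3.05, -0], [-3.03, 3.03]. Speed limits (rad/s): [2.39, 2.39, 3.01, 3.14, 3.14, 3.14].

## Interface

Orientations are given as a unit quaternion [w, x, y, z].
In Python, from rig import readout, get_image, arm, spot_in, pinpoint gives the robot as it stands.
- The arm moves only by the tool servo_tool, never from a script. Its argument "deltas" is a list that holds one entry, the list of rows, each a list of 7 numbers: the closure, from 0 (fully open) to 1 (shut), then the shift along the tool's x, y, z in cm, then the turn, a rotation vector about the tool's x, y, z in degrees. In form: [[[gripper, tx, ty, tz, rx, ry, rz], ...]]. A call has exactly 5 rows; each row shifts and turns the pose as measured when the row begins, along the tool's axes as they then stand; what a row does not reach is not made up. A row lasts 1/8 s, in which the tool goes at most 62.5 mm and 10.7 degrees, less where a joint would pass 70% of its speed; a pose out of reach is approached as far as the arm can. A call with a gripper value outside its range is refused whole. The fingers move at their own pace and stop on an object; "newtons" is the grip in N (left out, the last holds). Time passes only in rows, so rows that do not move let the fingers close, or fill a call up. It gives the time, the measured TCP pose, the force and the opening at its end, in the units of the state.
- readout.state(): the state, without advancing time (a new reading comes with each control period).
- get_image(name): name is "scene" or "top" or "wrist"; returns a dict with "color" (400x640x3 uint8, red, green, blue), "intrinsics" (3x3 intrinsics, pixels), "k1" (the pictures are not rectified: a ray, as slopes to the right and down, at radius r is drawn at 1 + k1 r^2 times it, then the intrinsics apply), "R" (3x3) and "t" (3): a world point X has camera coordinates R X + t. Camera axes: x right, y down, z forward; pixel columns grow to the right and rows downward; lengths in m; the calibration is good to about 2 mm. A picture is of the moment at which its call begins. There is no depth.
- arm.finish_job(): hands the job in, once; it reports no verdict.
Trained networks look in a picture, given as the dict that the camera call returned (one of the last four; its "shot" number tells which), for a name from the list of things; names that differ only in an ending like _2 or _b are one class to them, and where a whole thing is asked for, a point or a joint stands for the part that bears it (a point fixed in the world has none). Each returns a list of dicts, best first, with "p" (0 to 1); they miss things now and then, are a little off and sometimes report something else, mostly with a low value. They report only what shows in the picture. A call takes as long as a camera call.
- spot_in(label, picture): "box" ([left, top, width, height] as shares, 0 to 1, of the picture: columns of its width, rows of its height, round what is visible of it).
- pinpoint(label, picture): "at" ([column, row] as shares, 0 to 1, of the picture: columns of its width, rows of its height: a listed point, or the origin of a listed thing).
The state is a dict: "time": time; "q": joint angles; "dq": joint speeds; "joint_torque": joint torques, N m; "position": TCP position; "ee_rot": TCP orientation; "force": force on the tool from outside, world axes, zero at the start; "moment": the same for the moment, N m; "gripper_width": finger opening in m.
Only numpy, scipy, OpenCV 4.12 (cv2) and the standard library are available. Lean on these libraries where they do the work, as an engineer would, in place of code of your own. Each camera call takes 0.05 s, during which the arm holds its last target. There are 200 camera calls.

## Task

Without gripping or lifting it, use the closed fingertips to push the flat black processor module across the loading plate until its long side lies square against the long rail. Then, keeping it pinned against the rail, drag or push it along the rail into the corner pocket until it is fully home against the end stop as well as the rail. Leave the cube-shaped relay and the round metal can where they stand on the plate, and finish with the robot clear of everything.

Things in the scene. Friction and masses are not known exactly. Their poses are not given: they have to be found in the camera images.
- plate: fixed aluminium loading plate lying on the table, 160 mm (its x) by 320 mm (its y), 10 mm thick. Origin on the underside: it reaches from x = -95 to +65 and y = -160 to +160 mm, z up, top at z = 10 mm. Steel walls (rail, stop, guide) stand 10 mm above its top, to z = 20 mm, and make a corner pocket at the +x +y corner, open towards -y.
- rail (a point): mid-length of the long rail's inner face at its upper edge (plate frame 50, 0, 20 mm); axes as the plate's. The rail runs along the plate's whole +x edge, its inner face at plate x = 50 mm.
- stop (a point): upper edge of the end stop's inner face (plate frame 30, 140, 20 mm); axes as the plate's. The stop closes the +y end, from x = 0 to 65 mm; its inner face is at plate y = 140 mm.
- guide (a point): upper edge of the short guide's inner face (plate frame 5, 120, 20 mm); axes as the plate's. The guide runs parallel to the rail, 45 mm from it (module 40 mm), 10 mm thick, from y = 100 to 140 mm, with its mouth flared outwards down to y = 81 mm.
- home (a point): point on the plate's top (plate frame x = 30, y = 112, z = 10 mm) where the origin of the module lies when it is fully home in the corner pocket; axes as the plate's
- module: loose processor module to be slid: flat black plastic block with a bare aluminium patch on top, 40 mm (its x) by 56 mm (its y) by 16 mm high, about 45 g; origin at the centre of its underside. It starts on the plate, up to 0.35 rad out of square with the rail. It slides easily (friction about 0.25); fingertips hold better, so light pressure on its top or side can drag it.
- relay: loose bystander: black cube-shaped relay, 24 by 26 mm, 24 mm high, standing on the plate 75 to 115 mm to one side of the module (measured along the rail), at about its distance from the rail; origin at the centre of its underside; must stay
- can: loose bystander: round bare metal can, 22 mm across, 20 mm high, standing on the plate outside the guide of the pocket; origin at the centre of its underside; must stay

How it is judged:
By the outcome, as a careful person would: the job done as asked, in the order asked, and still so for the second after the job is handed in, with the robot touching nothing.
It also fails if it takes over 54 s, if anything falls off the work surface, if the arm or the gripper's body presses on something with over 40 N, if the wrist force passes 120 N, or if a joint passes its speed limit or range.

## Working session

There is one attempt and no reset: what is moved stays moved. The work goes in short steps, Python scripts to look and compute and a tool call to move; the robot and the scene stay as the last step left them, time stands still between calls to the robot, and variables do not carry over. Pictures are saved under pics/ and viewed, about 8 in all and at most 12, crops included, and the job is handed in when it is done.

Besides the shell and the picture viewer there is one more tool, called after "Request:" as name(argument=value, ...), one argument or row to a line, values as JSON. servo_tool: Moves the arm, as the interface text tells. Its arguments: {"type":"object","properties":{"deltas":{"type":"array","items":{"type":"array","items":{"type":"array","items":{"type":"number"}}}},"newtons":{"type":"number"}},"required":["deltas"]}

```bash
mkdir -p pics
cat > h.py <<'E'
import numpy as np, cv2
from rig import readout, get_image, arm, spot_in, pinpoint
def save(p,n,crop=None,s=1):
    im=p["color"][:,:,::-1]
    if crop: im=im[crop[1]:crop[3],crop[0]:crop[2]]
    im=cv2.resize(im,None,fx=s,fy=s,interpolation=cv2.INTER_CUBIC); cv2.imwrite("pics/"+n,im)
def ray(p,u,v):
    K=np.array(p["intrinsics"]);d=np.array([(u-K[0,2])/K[0,0],(v-K[1,2])/K[1,1]]);s=d.copy()
    for _ in range(20): s=d/(1+p["k1"]*(s@s))
    R=np.array(p["R"]);t=np.array(p["t"]);return -R.T@t, R.T@np.array([s[0],s[1],1])
def onz(p,u,v,z):
    o,d=ray(p,u,v);return o+d*(z-o[2])/d[2]
def proj(p,X):
    X=np.atleast_2d(X);c=X@np.array(p["R"]).T+np.array(p["t"]);s=c[:,:2]/c[:,2:]
    s=s*(1+p["k1"]*(s**2).sum(1,keepdims=True));K=np.array(p["intrinsics"])
    return s*[K[0,0],K[1,1]]+[K[0,2],K[1,2]]
Z=dict(rail=.02,stop=.02,guide=.02,home=.01,module=.01,relay=.01,can=.01,plate=0)
E
python3 - <<'E'
from h import *
s=readout.state();print(s["position"],s["ee_rot"],s["force"])
for n in("top","scene","wrist"):
    p=get_image(n);save(p,n+"0.png")
    print(n,"cam at",-np.array(p["R"]).T@p["t"])
    for l in Z:
        r=pinpoint(l,p)
        for a in r[:2]:
            u,v=a["at"][0]*640,a["at"][1]*400
            print(l,round(a["p"],2),round(u),round(v),onz(p,u,v,Z[l]).round(4))
E
```

```text
[0.1647999  0.65408135 0.23036682] [ 8.26472353e-04  9.92390077e-01 -1.23131033e-01 -2.41678090e-05] [-0.71490284  0.6195065  -0.80560788]
top cam at [0.50970072 0.03097356 0.69117071]
rail 0.55 303 172 [0.6294 0.0259 0.02  ]
rail 0.48 391 195 [ 0.5935 -0.1244  0.02  ]
stop 0.6 231 219 [0.5456 0.1442 0.02  ]
guide 0.84 252 228 [0.5319 0.108  0.02  ]
home 0.64 245 209 [0.564 0.123 0.01 ]
module 0.73 343 229 [ 0.5356 -0.0442  0.01  ]
relay 0.78 391 199 [ 0.5891 -0.1275  0.01  ]
relay 0.5 278 251 [0.4948 0.0639 0.01  ]
can 0.51 277 252 [0.4938 0.0654 0.01  ]
plate 0.73 311 198 [0.5873 0.0101 0.    ]
scene cam at [0.93334745 0.31434915 0.50491846]
rail 0.75 274 242 [0.6283 0.0219 0.02  ]
stop 0.77 381 243 [0.5505 0.1429 0.02  ]
guide 0.73 352 202 [0.5042 0.0691 0.02  ]
home 0.76 359 243 [0.5584 0.1152 0.01  ]
module 0.56 276 194 [ 0.545  -0.0402  0.01  ]
relay 0.74 212 186 [ 0.5865 -0.1357  0.01  ]
can 0.64 355 198 [0.4858 0.0637 0.01  ]
plate 0.73 285 225 [0.5812 0.0034 0.    ]
wrist cam at [0.2299095  0.63845921 0.37394788]
```

View pics/top0.png

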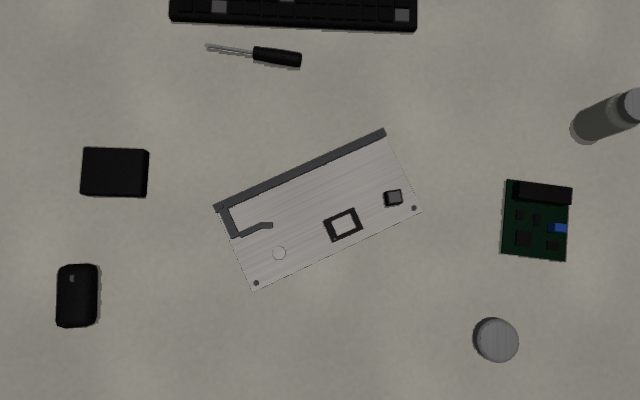

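View pics/wrist0.png

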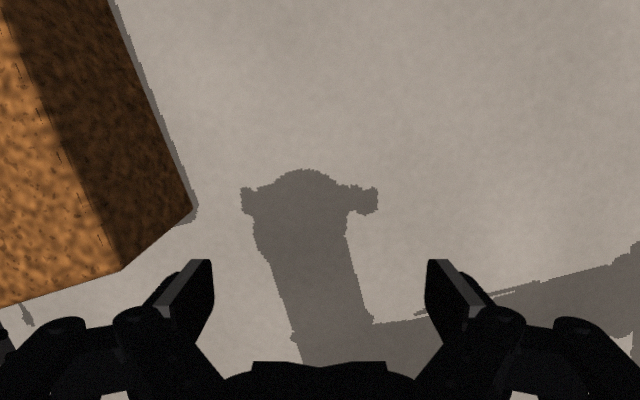

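The top view shows the plate, with the rail from (385,130) to (217,207), the pocket at left (stop about (228,222), guide about (250,230)), the module at (343,225), the relay at (393,197) and the can at (279,253). The wrist view shows a tall orange box beside the start pose. Next I'll fit the plate pose on zoomed crops.

```bash
cat >> h.py <<'E'
from scipy.optimize import minimize
def T(th,x,y,P):
    P=np.atleast_2d(np.array(P,float));c,s=np.cos(th),np.sin(th)
    return np.c_[P[:,:2]@np.array([[c,s],[-s,c]])+[x,y],P[:,2]]
def line(a,b,n=40): return np.array(a)+np.linspace(0,1,n)[:,None]*(np.array(b,float)-a)
def draw(p,im,L,th,x,y,o,s,col):
    for a,b in L:
        q=((proj(p,T(th,x,y,line(a,b)))-o[:2]+.5)*s-.5).round().astype(int)
        cv2.polylines(im,[q.reshape(-1,1,2)],False,col,1)
m=.001
PL=[((-.095,-.16,.01),(-.095,.16,.01)),((-.095,-.16,.01),(.05,-.16,.01)),((.05,-.16,.02),(.05,.14,.02)),((.065,-.16,.02),(.065,.16,.02)),((0,.14,.02),(.05,.14,.02)),((-.005+.01,.1,.02),(.005,.14,.02)),((0,.16,.02),(.065,.16,.02)),((-.095,.16,.01),(0,.16,.01))]
def box(hx,hy,z):
    c=[(-hx,-hy,z),(hx,-hy,z),(hx,hy,z),(-hx,hy,z)];return [(c[i],c[(i+1)%4]) for i in range(4)]
E
python3 - <<'E'
from h import *
p=get_image("top")
A=[(.03,.112),(0.05,0),(.03,.14),(.005,.12)]
# fit from net points
W=[onz(p,385.5,130,.02)[:2],onz(p,215,206,.02)[:2],onz(p,254,291,.01)[:2],onz(p,421,212,.01)[:2]]
B=np.array([(.065,-.16),(.065,.16),(-.095,.16),(-.095,-.16)])
W=np.array(W);f=lambda v:((T(*v,np.c_[B,B[:,0]*0])[:,:2]-W)**2).sum()
r=minimize(f,[2.0-1.57,.58,.0],method="Nelder-Mead",options=dict(xatol=1e-6,fatol=1e-12,maxiter=4000));print(r.x,r.fun**.5,W)
v=r.x
o=np.array([205,120,430,295]);s=3.5
im=cv2.resize(p["color"][120:295,205:430,::-1],None,fx=s,fy=s,interpolation=cv2.INTER_CUBIC)
draw(p,im,PL,*v,o,s,(0,0,255));cv2.imwrite("pics/t1.png",im)
np.save("v.npy",v)
E
```

```text
[0.45567185 0.58110925 0.00142982] 0.008032112355848173 [[ 0.70708234 -0.11444281]
 [ 0.56725822  0.17081446]
 [ 0.42872066  0.10162554]
 [ 0.56749818 -0.17868182]]
```

View pics/t1.png

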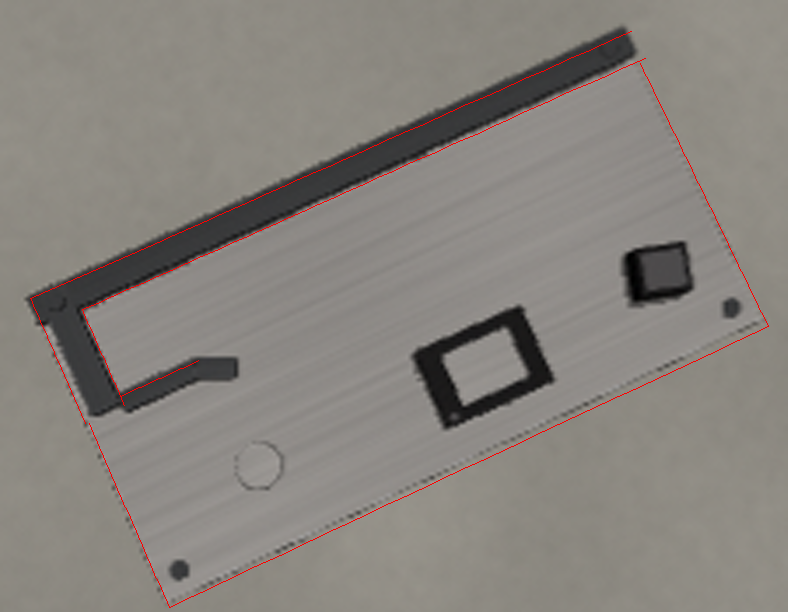

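View pics/scene0.png

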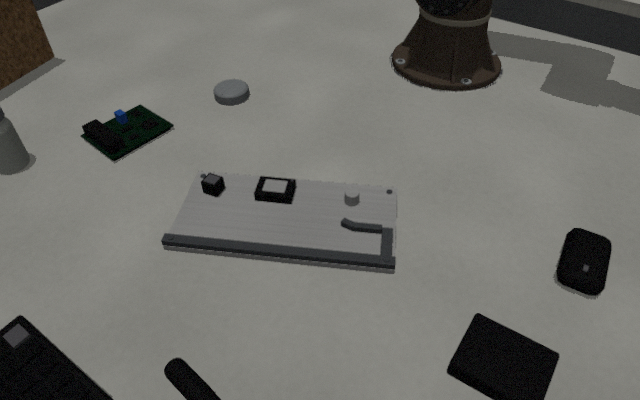

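The plate fit is good to about 2 mm. The module is nearly square with the rail, with its long side along it. The can and relay are clear of the pushing lane, though the relay stands on the module's −y side. Next: refine the fit and locate the orange box near the start.

Run:
```python
from h import *
p=get_image("top")
g=lambda a:(np.array(a,float)+.5)/3.5-.5+[205,120]
M=[((626,27),(.065,-.16,.02)),((28,297),(.065,.16,.02)),((81,310),(.05,.14,.02)),((121,395),(.005,.14,.02)),((166,604),(-.095,.16,.01)),((764,322),(-.095,-.16,.01))]
px=np.array([g(a) for a,_ in M]);X=np.array([b for _,b in M])
f=lambda v:((proj(p,T(*v,X))-px)**2).sum()
r=minimize(f,np.load("v.npy"),method="Nelder-Mead",options=dict(xatol=1e-6,fatol=1e-8,maxiter=4000));v=r.x
print("plate",v,r.fun);print((proj(p,T(*v,X))-px).round(2));np.save("v.npy",v)
def toplate(w): c,s=np.cos(v[0]),np.sin(v[0]);d=np.array(w)[:2]-v[1:];return np.array([c*d[0]+s*d[1],-s*d[0]+c*d[1]])
Q=[toplate(onz(p,*g(a),.026)) for a in((414,353),(521,307),(553,380),(446,428))]
print("module corners",np.round(Q,4),np.mean(Q,0))
Q=[toplate(onz(p,*g(a),.034)) for a in((638,252),(685,242),(692,290),(645,298))];print("relay",np.round(Q,4),np.mean(Q,0))
print("can",toplate(onz(p,*g((259,466)),.03)))
w=get_image("wrist")
for u,vv in((190,210),(120,270),(110,0)): print("box",onz(w,u,vv,0),onz(w,u,vv,.1))
```

```text
plate [0.46092979 0.5822987  0.00272788] 2.0442045953971966
[[ 0.42 -0.01]
 [-0.09  0.18]
 [-0.44 -0.42]
 [-0.86 -0.14]
 [ 0.55  0.41]
 [ 0.47 -0.09]]
module corners [[-0.0365  0.0048]
 [-0.0382 -0.051 ]
 [-0.076  -0.0498]
 [-0.075   0.0061]] [-0.05642851 -0.0224797 ]
relay [[-0.0381 -0.1118]
 [-0.0433 -0.1344]
 [-0.0653 -0.1272]
 [-0.0593 -0.1051]] [-0.0514764  -0.11963201]
can [-0.05377933  0.09311021]
box [0.15743463 0.80255408 0.        ] [0.1768168  0.75867161 0.1       ]
box [0.10870491 0.90864669 0.        ] [0.14111887 0.83639187 0.1       ]
box [0.3789592  0.81049816 0.        ] [0.33909904 0.7644912  0.1       ]
```

Request:
servo_tool(
  deltas=[
    [[1, 4.7, 3.7, 0, 0, 0, -10.1], [1, 3.9, 4.6, 0, 0, 0, -10.1], [1, 2.5, 5.5, 0, 0, 0, -10.1], [1, 1, 6, 0, 0, 0, -10.1], [1, 0, 6, 0, 0, 0, 0]],
  ],
  newtons=40,
)

```text
time: 2.12
position: [0.3257, 0.3953, 0.2301]
ee_rot: [0.0, 0.971, 0.241, 0.0]
force: [0.7, 0.5, -0.2]
gripper_width: -0.0
```

Request:
servo_tool(
  deltas=[
    [[1, -0.5, 6, 0, 0, 0, 1.5], [1, -0.5, 6, 0, 0, 0, 0], [1, -0.5, 6, 0, 0, 0, 0], [1, -0.8, 6, 0, 0, 0, 0], [1, -0.8, 6, 0, 0, 0, 0]],
  ],
)

```text
time: 2.75
position: [0.4354, 0.1045, 0.2322]
ee_rot: [-0.001, 0.973, 0.229, 0.003]
force: [1.3, 0.6, -0.0]
gripper_width: -0.0002
```

Request:
servo_tool(
  deltas=[
    [[1, -0.8, 6, 1, 0, 0, 0], [1, -0.8, 6, 1, 0, 0, 0], [1, -0.8, 4, 1, 0, 0, 0], [1, 0, 0, 0, 0, 0, 0], [1, 0, 0, 0, 0, 0, 0]],
  ],
)

```text
time: 3.38
position: [0.487, -0.0568, 0.203]
ee_rot: [-0.001, 0.974, 0.227, 0.005]
force: [0.1, -1.1, 0.1]
gripper_width: 0.0002
```

```bash
cat >> h.py <<'E'
def toplate(w,v): c,s=np.cos(v[0]),np.sin(v[0]);d=np.array(w)[:2]-v[1:];return np.array([c*d[0]+s*d[1],-s*d[0]+c*d[1]])
def where(v):
    s=readout.state();q=s["ee_rot"];h=2*np.arctan2(q[2],q[1])
    print("t",s["time"],"tcp plate mm",(toplate(s["position"],v)*1000).round(1),"z",round(s["position"][2]*1000,1),"head-th deg",round(np.degrees(h-v[0]),2),"F plate",toplate(np.array(s["force"][:2])+v[1:],v).round(1),round(s["force"][2],1),"q6",round(s["q"][5],2))
E
python3 - <<'E'
from h import *
v=np.load("v.npy");where(v)
p=get_image("wrist");im=p["color"][:,:,::-1].copy()
o=np.array([0,0]);draw(p,im,PL,*v,o,1,(0,0,255));cv2.imwrite("pics/w1.png",im)
E
```

```text
t 3.375 tcp plate mm [-111.8  -11. ] z 203.0 head-th deg -0.21 F plate [-0.4 -1. ] 0.1 q6 1.74
```

View pics/w1.png

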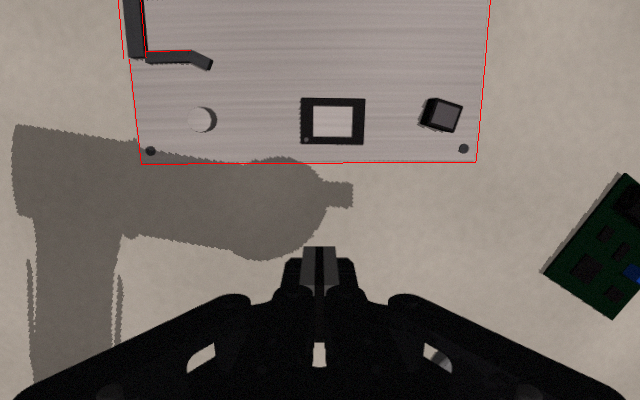

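The wrist view agrees with the plate fit to within 1–2 mm. The module is at (301–365, 98–144), square to the rail, and the relay (441,115) and can (202,120) are clear. Next: the module's position from this view, and how wide the closed tips are.

Run:
```python
from h import *
v=np.load("v.npy")
p=get_image("wrist")
Q=np.array([toplate(onz(p,*a,.026),v) for a in((300.5,98),(365.5,98.5),(364,144.5),(301,144))])*1000
print(Q.round(1),Q.mean(0))
s=readout.state();print(proj(p,np.array(s["position"])[None]))
for a in((302,247),(337,247),(285,260),(354,260)): print(toplate(onz(p,*a,s["position"][2]),v)*1000)
```

```text
[[-36.4   5.5]
 [-37.  -50.6]
 [-76.5 -50.3]
 [-75.9   5.6]] [-56.45574059 -22.4592204 ]
[[319.37303204 265.14098539]]
[-103.0431897    -2.88303268]
[-103.09286023  -17.86185608]
[-109.05176589    4.57284114]
[-109.15138974  -25.28632579]
```

Request:
servo_tool(
  deltas=[
    [[1, 0, 1.15, 4, 0, 0, -0.2], [1, 0, 0, 5, 0, 0, 0], [1, 0, 0, 5, 0, 0, 0], [1, 0, 0, 3.5, 0, 0, 0], [1, 0, 0, 0, 0, 0, 0]],
  ],
)

```text
time: 4.1
position: [0.498, -0.0591, 0.028]
ee_rot: [-0.001, 0.972, 0.234, 0.01]
force: [-0.6, -0.7, 1.1]
gripper_width: 0.0005
```

```bash
python3 -c "
from h import *
where(np.load('v.npy'))"
```

```text
t 4.1 tcp plate mm [-103.   -17.9] z 28.0 head-th deg 0.71 F plate [-0.8 -0.4] 1.1 q6 1.77
```

Request:
servo_tool(
  deltas=[
    [[1, -0.3, 0.45, 0, 0, -1.3, 0.7], [1, 0, 0, 0.6, 0, 0, 0], [1, 0, 0, 0.5, 0, 0, 0], [1, 0, 0, 0, 0, 0, 0], [1, 0, 0, 0, 0, 0, 0]],
  ],
)

```text
time: 4.72
position: [0.5009, -0.0631, 0.0214]
ee_rot: [0.002, 0.973, 0.229, 0.003]
force: [0.2, 0.4, 0.0]
gripper_width: 0.0002
```

```bash
sed -i 's/"q6",.*$/"tilt along plate x,y deg",np.degrees(toplate(np.array([2*(q[1]*q[3]+q[0]*q[2]),2*(q[2]*q[3]-q[0]*q[1])])+v[1:],v)).round(2))/' h.py; python3 -c "
from h import *
where(np.load('v.npy'))"
```

```text
t 4.725 tcp plate mm [-102.1  -22.8] z 21.4 head-th deg 0.11 F plate [0.3 0.3] 0.0 tilt along plate x,y deg [ 0.25 -0.29]
```

Request:
servo_tool(
  deltas=[
    [[1, 0, 0, 0.5, 0.2, 0, 0], [1, 1.2, 0, 0, 0, 0, 0], [1, 1.2, 0, 0, 0, 0, 0], [1, 1.2, 0, 0, 0, 0, 0], [1, 1.2, 0, 0, 0, 0, 0]],
  ],
)

```text
time: 5.35
position: [0.5471, -0.0404, 0.0165]
ee_rot: [0.0, 0.973, 0.229, 0.003]
force: [-0.4, 0.2, -0.4]
gripper_width: 0.0001
```

Run:
```python
from h import *
v=np.load('v.npy');where(v)
p=get_image("top");r=pinpoint("module",p);print([(a["p"],(toplate(onz(p,a["at"][0]*640,a["at"][1]*400,.01),v)*1000).round(1)) for a in r])
w=get_image("wrist");save(w,"w2.png")
```

```text
t 5.35 tcp plate mm [-50.7 -22.9] z 16.5 head-th deg 0.1 F plate [-0.3  0.3] -0.4 tilt along plate x,y deg [ 0.28 -0.09]
[]
```

View pics/w2.png

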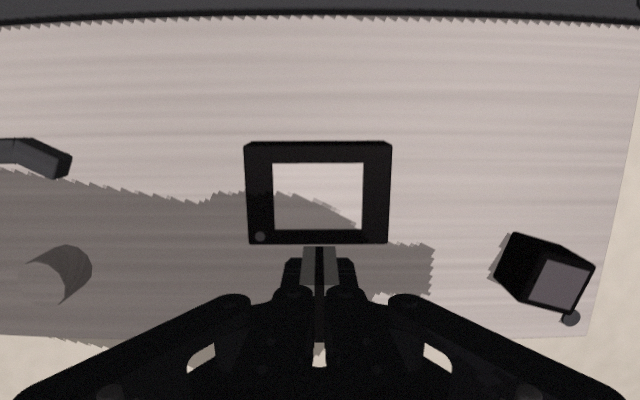

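The module sits square on the fingertips (244–392 wide, back edge at row 243), with the rail ahead at rows 15–28. I'll keep pushing.

Request:
servo_tool(
  deltas=[
    [[1, 1.2, 0, 0, 0, 0, 0], [1, 1.2, 0, 0, 0, 0, 0], [1, 1.0, 0, 0, 0, 0, 0], [1, 0.6, 0, 0, 0, 0, 0], [1, 0.3, 0, 0, 0, 0, 0]],
  ],
)

```text
time: 6.12
position: [0.5872, -0.0202, 0.0165]
ee_rot: [0.0, 0.973, 0.229, 0.002]
force: [-1.7, -0.8, 0.0]
gripper_width: 0.0003
```

Run:
```python
from h import *
v=np.load('v.npy');where(v)
```

```text
t 6.125 tcp plate mm [ -5.8 -22.7] z 16.5 head-th deg 0.09 F plate [-1.9  0. ] 0.0 tilt along plate x,y deg [ 0.25 -0.07]
```

Request:
servo_tool(
  deltas=[
    [[1, 0.2, 0, 0, 0, 0, 0], [1, 0.2, 0, 0, 0, 0, 0], [1, 0.2, 0, 0, 0, 0, 0], [1, 0.2, 0, 0, 0, 0, 0], [1, 0.2, 0, 0, 0, 0, 0]],
  ],
)

```text
time: 6.75
position: [0.5929, -0.0171, 0.0158]
ee_rot: [0.0, 0.974, 0.229, -0.001]
force: [-5.7, -3.2, 2.8]
gripper_width: -0.0001
```

Run:
```python
from h import *
v=np.load('v.npy');where(v)
w=get_image("wrist");save(w,"w3.png")
```

```text
t 6.75 tcp plate mm [  0.7 -22.4] z 15.8 head-th deg 0.02 F plate [-6.6 -0.3] 2.8 tilt along plate x,y deg [-0.13  0.01]
```

View pics/w3.png

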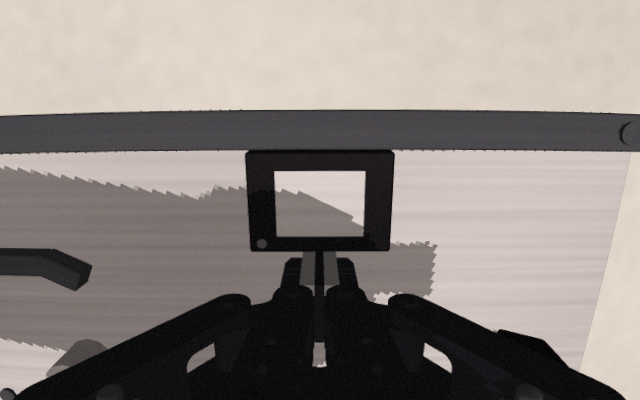

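The module is flush on the rail over its whole length (top edge at row 151), with 6.6 N of contact force. Next I back off and go round to its −y end.

Request:
servo_tool(
  deltas=[
    [[1, -1.5, 0, 0, 0, 0, 0], [1, 0, 3.0, 0, 0, 0, 0], [1, 0, 3.0, 0, 0, 0, 0], [1, 2.0, 0, 0, 0, 0, 0], [1, 2.0, 0, 0, 0, 0, 0]],
  ],
)

```text
time: 7.42
position: [0.641, -0.062, 0.0167]
ee_rot: [-0.0, 0.974, 0.228, 0.001]
force: [0.2, 0.4, 1.1]
gripper_width: -0.0
```

Run:
```python
from h import *
v=np.load('v.npy');where(v)
w=get_image("wrist");save(w,"w4.png")
```

```text
t 7.425 tcp plate mm [ 23.8 -84.1] z 16.7 head-th deg -0.02 F plate [0.3 0.3] 1.1 tilt along plate x,y deg [ 0.09 -0.01]
```

View pics/w4.png

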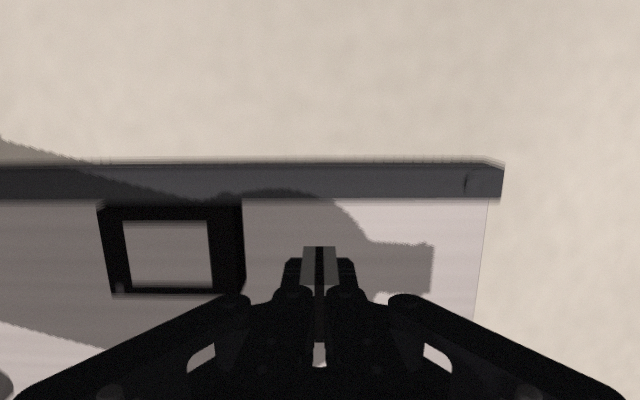

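The module is still against the rail, with the fingertips beyond its −y end. I'll push it along the rail with a slight lean into the rail.

Request:
servo_tool(
  deltas=[
    [[1, 0.1, -1.4, 0, 0, 0, 0], [1, 0.05, -1.0, 0, 0, 0, 0], [1, 0.05, -1.0, 0, 0, 0, 0], [1, 0.05, -1.0, 0, 0, 0, 0], [1, 0.05, -1.0, 0, 0, 0, 0]],
  ],
)

```text
time: 8.1
position: [0.619, -0.0086, 0.0171]
ee_rot: [-0.0, 0.973, 0.229, 0.002]
force: [0.8, -0.1, -0.7]
gripper_width: -0.0003
```

Run:
```python
from h import *
v=np.load('v.npy');where(v)
w=get_image("wrist");save(w,"w5.png")
```

```text
t 8.1 tcp plate mm [ 27.8 -26.5] z 17.1 head-th deg 0.04 F plate [ 0.7 -0.5] -0.7 tilt along plate x,y deg [ 0.23 -0.05]
```

View pics/w5.png

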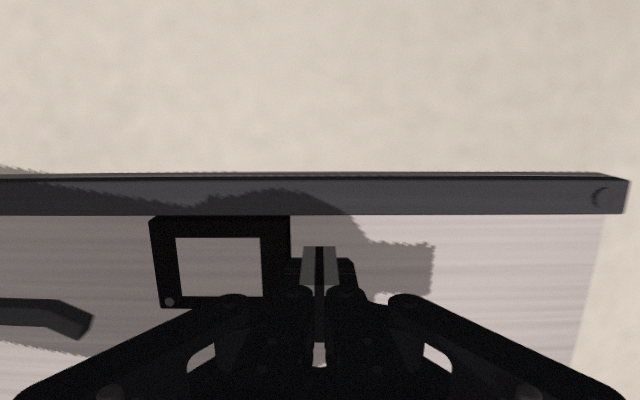

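The module is still flush on the rail (edge at row 215) and moving with the fingertips. Continuing.

Request:
servo_tool(
  deltas=[
    [[1, 0.05, -1.0, 0, 0, 0, 0], [1, 0.05, -1.0, 0, 0, 0, 0], [1, 0.05, -1.0, 0, 0, 0, 0], [1, 0.05, -1.0, 0, 0, 0, 0], [1, 0.05, -1.0, 0, 0, 0, 0]],
  ],
)

```text
time: 8.78
position: [0.5973, 0.041, 0.017]
ee_rot: [-0.0, 0.973, 0.229, 0.002]
force: [-0.5, -0.4, 0.5]
gripper_width: -0.0001
```

Run:
```python
from h import *
v=np.load('v.npy');where(v)
w=get_image("wrist");save(w,"w6.png")
```

```text
t 8.775 tcp plate mm [30.4 27.6] z 17.0 head-th deg 0.04 F plate [-0.7 -0.2] 0.5 tilt along plate x,y deg [ 0.23 -0.04]
```

View pics/w6.png

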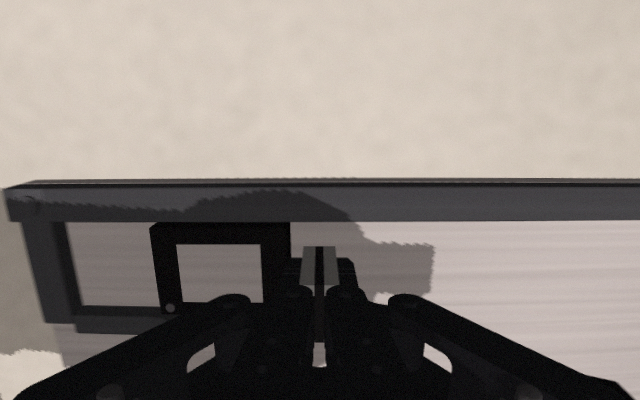

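Request:
servo_tool(
  deltas=[
    [[1, 0.02, -0.9, 0, 0, 0, 0], [1, 0.02, -0.8, 0, 0, 0, 0], [1, 0.02, -0.8, 0, 0, 0, 0], [1, 0.02, -0.6, 0, 0, 0, 0], [1, 0.02, -0.3, 0, 0, 0, 0]],
  ],
)

```text
time: 9.45
position: [0.5817, 0.0749, 0.0171]
ee_rot: [-0.0, 0.973, 0.229, 0.002]
force: [0.5, 0.2, 0.3]
gripper_width: 0.0
```

Run:
```python
from h import *
v=np.load('v.npy');where(v)
```

```text
t 9.45 tcp plate mm [31.5 64.9] z 17.1 head-th deg 0.07 F plate [ 0.6 -0. ] 0.3 tilt along plate x,y deg [ 0.23 -0.03]
```

Request:
servo_tool(
  deltas=[
    [[1, 0, -0.25, 0, 0, 0, 0], [1, 0, -0.25, 0, 0, 0, 0], [1, 0, -0.25, 0, 0, 0, 0], [1, 0, -0.2, 0, 0, 0, 0], [1, 0, -0.2, 0, 0, 0, 0]],
  ],
)

```text
time: 10.07
position: [0.5778, 0.0828, 0.0179]
ee_rot: [0.002, 0.973, 0.229, 0.002]
force: [7.0, -13.5, 2.1]
gripper_width: -0.0003
```

Run:
```python
from h import *
v=np.load('v.npy');where(v)
w=get_image("wrist");save(w,"w7.png")
```

```text
t 10.075 tcp plate mm [31.6 73.7] z 17.9 head-th deg 0.12 F plate [  0.2 -15.2] 2.1 tilt along plate x,y deg [ 0.21 -0.25]
```

View pics/w7.png

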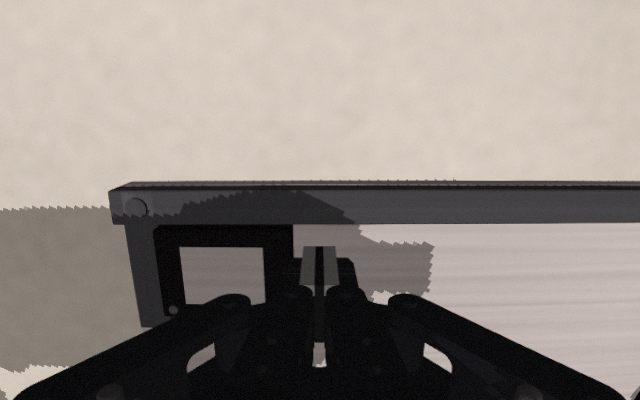

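The module is hard against the stop (15 N) and on the rail (row 224). I'll back straight off, lift, and check.

Request:
servo_tool(
  deltas=[
    [[1, 0, 0.6, 0, 0, 0, 0], [1, 0, 1.5, 0, 0, 0, 0], [1, 0, 1.0, -3, 0, 0, 0], [1, 0, 0, -5, 0, 0, 0], [1, -2, 0, -6, 0, 0, 0]],
  ],
)

```text
time: 10.75
position: [0.5721, 0.0426, 0.1556]
ee_rot: [0.002, 0.973, 0.229, -0.003]
force: [1.1, -0.1, 0.6]
gripper_width: 0.0001
```

Request:
servo_tool(
  deltas=[
    [[1, -5, 0, -1, 0, 0, 0], [1, -3, -4, 0, 0, 0, 0], [1, 0, -2, 0, 0, 0, 0], [1, 0, 0, 0, 0, 0, 0], [1, 0, 0, 0, 0, 0, 0]],
  ],
)

```text
time: 11.38
position: [0.4746, 0.0591, 0.1721]
ee_rot: [0.001, 0.974, 0.228, 0.003]
force: [0.4, -1.4, 0.1]
gripper_width: 0.0
```

Run:
```python
from h import *
v=np.load('v.npy');where(v)
ims=[]
for n in("wrist","top"):
    p=get_image(n);c=proj(p,T(*v,[(.03,.112,.02)]))[0];o=np.array([max(0,int(c[0]-90)),max(0,int(c[1]-60))]) if n=="wrist" else np.array([205,120])
    e=o+([200,150] if n=="wrist" else [225,175]);s=4 if n=="wrist" else 3.4
    im=cv2.resize(p["color"][o[1]:e[1],o[0]:e[0],::-1],None,fx=s,fy=s,interpolation=cv2.INTER_CUBIC)
    cv2.imwrite(f"pics/f_{n}.png",im);print(n,o,im.shape)
    for l in("module","relay","can"):
        print(l,[(round(a["p"],2),(toplate(onz(p,a["at"][0]*640,a["at"][1]*400,.01),v)*1000).round(1)) for a in pinpoint(l,p)[:2]])
```

```text
t 11.375 tcp plate mm [-71.4  98.4] z 172.1 head-th deg -0.08 F plate [-0.3 -1.4] 0.1 tilt along plate x,y deg [ 0.27 -0.15]
wrist [211   1] (600, 800, 3)
module [(0.98, array([ 29.6, 112.4]))]
relay [(0.81, array([ -51.8, -120.4]))]
can [(0.82, array([-54.6,  93. ]))]
top [205 120] (595, 765, 3)
module [(0.69, array([ 30.7, 113.2])), (0.49, array([1.2, 5.6]))]
relay [(0.82, array([ -46.8, -123.6]))]
can []
```

View pics/f_wrist.png

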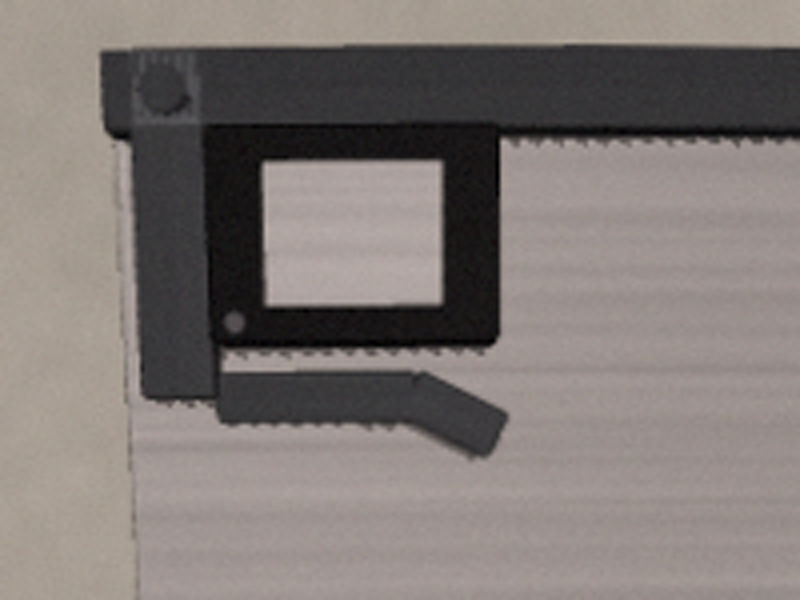

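The module is flush with the rail (row 126) and the stop (columns 205–215), with the clearance gap left at the guide. The relay and can are unmoved.

```bash
python3 -c "
from rig import arm
print(arm.finish_job())"
```

```text
the job is handed in; nothing more can be done
None
```

The module is in the corner pocket, flush against both the long rail and the end stop, and the job is handed in. I moved it only with the closed fingertips. I first pushed it square against the rail (about 6.6 N on contact). Then I pushed it along the rail from its −y end, leaning slightly into the rail, until it met the stop at about 15 N. I handed in after about 11.5 s.

| Check (plate frame, mm) | Measured | Reference |
|---|---|---|
| Module, wrist camera | (29.6, 112.4) | home (30, 112) |
| Module, top camera | (30.7, 113.2) | home (30, 112) |
| Relay, wrist camera | (−51.8, −120.4) | start (−51.5, −119.6) |
| Can, wrist camera | (−54.6, 93.0) | start (−53.8, 93.1) |

- **Close view:** the last wrist picture shows no gap at the rail or the stop.
- **Relay and can:** neither moved beyond measuring error, and the robot finished clear, with its fingertips about 17 cm above the table.
- **Disagreements:** the top camera put the relay about 5 mm away from the wrist reading. I took that as network error, because nothing came near it. The top camera did not report the can in the last check.

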